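# Slide the tomato tray out from behind the front stock

### The job

At the food-bank counter, move aside the item that stands in front of the tray of red tomatoes, then slide that tray out of its lane without lifting it, and on along the table until it stands fully and squarely inside the green taped outline. Put the front item back upright and square where it stood, in line with its two neighbours at the front of the rack. Leave everything else standing where it is.

Things in the scene. Friction and masses are not known exactly. Their poses are not given: they have to be found in the camera images.
- rack: Fixed blue rack on the table, open to the robot, no floor or roof. Origin: table level, mid width, on the row line of the front items' centres. x to its back (away from the robot), y left. Lane centres at y = -114, 0, 114 mm, each 108 mm wide inside; lane walls 6 mm thick, 45 mm high, x = -34 to 164 mm; back wall 55 mm high, inner face at x = 164 mm.
- tomato_tray_mid (a point): Centre (32.5 mm up) of an open grey-brown tray of red tomatoes, the wanted one: 100 mm along its x, 96 along y, 65 high, walls 4 mm, 0.4 kg. The fruit is fixed in it, top 34 mm above the table, so 31 mm of bare inner wall can be pulled or pushed by fingers reaching in. Slides freely; stands at the back of any lane, 100 mm behind the row line, x along the rack's x.
- plum_tray_mid (a point): Centre (32.5 mm up) of an open grey-brown tray of dark purple plums: 100 mm along its x, 96 along y, 65 high, walls 4 mm, 0.4 kg. The fruit is fixed in it, top 34 mm above the table, so 31 mm of bare inner wall can be pulled or pushed by fingers reaching in. Slides freely; stands at the back of any lane, 100 mm behind the row line, x along the rack's x.
- mirabelle_tray_mid (a point): Centre (32.5 mm up) of an open grey-brown tray of yellow mirabelles: 100 mm along its x, 96 along y, 65 high, walls 4 mm, 0.4 kg. The fruit is fixed in it, top 34 mm above the table, so 31 mm of bare inner wall can be pulled or pushed by fingers reaching in. Slides freely; stands at the back of any lane, 100 mm behind the row line, x along the rack's x.
- carton_mid (a point): Centre, half-way up (56 mm), of a white and light blue square drink carton, 60 x 60 mm, 112 mm high plus a 6 mm high cap on top, about 0.45 kg; sides along its x and y, which start within about 6 degrees of the rack's. It stands on the row line at the front of one lane (any of the three).
- can_mid (a point): Centre, half-way up (56 mm), of a round food can, diameter 62 mm, 112 mm high, green with a cream band, about 0.45 kg; it stands on the row line at the front of one lane (any).
- jar_mid (a point): Centre, half-way up (56 mm), of a round mustard-yellow jar, diameter 62 mm, 112 mm high with its dark red lid (58 mm wide, top 20 mm), about 0.45 kg; it stands on the row line at the front of one lane (any).
- outline: Hand-out place: a square of flat green tape on the table, 150 x 150 mm inside, tape 12 mm wide. Origin at its centre at table level, x and y along its sides. It lies in front of the rack to the left or to the right, and is turned a little.
- biscuit_tin_mid (a point): Bystander: centre, half-way up, of a round orange-red tin with a pale lid, diameter 91 mm, 70 mm high; it stands in front of the rack on the side away from the outline.
- oil_bottle_mid (a point): Bystander: centre, half-way up (75 mm), of a yellow bottle, diameter 60 mm, 150 mm high, beside the rack.
- spread_tub_mid (a point): Bystander: centre, half-way up, of a white tub with a blue lid, diameter 70 mm, 63 mm high, beside the rack on the other side from the bottle.
Mind the look-alikes: they are no part of the job. Leave any purple look-alike of the part that bears carton_mid alone.

How it is judged:
On the way, in this order (a step that is already met when the one before it is completed fails the run):
1. the item in front is moved aside (distance of any of carton_mid, can_mid, jar_mid from where it was at the start of the episode above 0.05 m), for 0.2 s.
2. the tomato tray has been slid out of the rack, past the row line and clear of the lanes (x of tomato_tray_mid in the frame of rack below -0.07 m), for 0.2 s.
At the end, for the whole second after the job is handed in: Tomato tray flat, centre within 25 mm of the outline centre along each side, turned under 0.25 rad; carton, can, jar upright at rest, within 20 mm of their starts and 12 mm of the row line, carton within 0.25 rad of the rack; other trays, tin, bottle, tub within 20 mm of their starts (x of tomato_tray_mid in the frame of outline between -0.025 and 0.025 m and y of tomato_tray_mid in the frame of outline between -0.025 and 0.025 m and angle between the x axis of tomato_tray_mid and the x axis of outline, either way round below 0.25 rad and angle between each of tomato_tray_mid, carton_mid, can_mid, jar_mid's own z axis and vertical below 0.06 rad and height (world z) of tomato_tray_mid below 0.04 m and linear speed of each of tomato_tray, carton, can, jar below 0.02 m/s and distance of each of carton_mid, can_mid, jar_mid, plum_tray_mid, mirabelle_tray_mid, biscuit_tin_mid, oil_bottle_mid, spread_tub_mid from where it was at the start of the episode below 0.02 m and x of carton_mid in the frame of rack between -0.012 and 0.012 m and x of can_mid in the frame of rack between -0.012 and 0.012 m and x of jar_mid in the frame of rack between -0.012 and 0.012 m and angle between the x axis of carton_mid and the x axis of rack, either way round below 0.25 rad); the robot touches nothing.
It fails at once if the tomato tray is lifted more than 30 mm off the table instead of being slid, or is tipped (height (world z) of tomato_tray_mid above 0.0625 m or angle between tomato_tray_mid's own z axis and vertical above 0.35 rad).
It fails at once if another tray or a bystander (tin, bottle, tub) is shifted by more than 25 mm (distance of any of plum_tray_mid, mirabelle_tray_mid, biscuit_tin_mid, oil_bottle_mid, spread_tub_mid from where it was at the start of the episode above 0.025 m).
It fails at once if a carton, can or jar is knocked over (tilted more than 0.6 rad) (angle between any of carton_mid, can_mid, jar_mid's own z axis and vertical above 0.6 rad).
It also fails if it takes over 72 s, if anything falls off the work surface, if the arm or the gripper's body presses on something with over 40 N, if the wrist force passes 120 N, or if a joint passes its speed limit or range.

### The arm

A 6-joint arm with a two-finger parallel gripper is mounted at the origin on the work surface. World frame = base frame: x ahead of the robot, y to its left, z up, the work surface at z = 0. Lengths are in m, angles in rad, forces in N, time in s.
With the tool pointing down it reaches from about 0.35 to 1 m from the base axis. Payload 7.1 kg.
Tool frame: the origin (TCP) lies midway between the tips of the shut fingers; the grasp point (between the pads) lies behind it (robot.grip_depth is the z of the grasp point in the tool frame, in m); z points along the fingers, y is the direction in which the jaws open and shut (so a half turn about z gives the same grasp; the last joint's range is limited). The gripper opens to 85 mm and grips with 20 to 120 N. Pads are 22 mm wide; open, the fingers measure 114 mm over their backs; the gripper's body (76 mm by 85 mm) begins 54 mm behind the grasp point. The pads swing forward as they close: fully open they stand 13 mm farther back than shut.
Start: joints at [-1.14, 0.423, 1.63, -0, 1.089, -0.019], TCP at [0.272, -0.563, 0.231] pointing down, gripper open.
Joint ranges: [-3, 3], [-0.9, 2.11], [0.09, 2.58], [-1.31, 4.45], [0.11, 2.69], [-2.54, 2.54]. Speed limits (rad/s): [2.39, 2.39, 3.01, 3.14, 3.14, 3.14].

### API

Orientations are given as a rotation vector (axis times angle).
In Python, from workcell import robot gives the robot as it stands. The module is installed in compiled form; this text tells all that it offers.
- The arm moves only by the tool play_rows, never from a script. Its argument "increments" is a list that holds one entry, the list of rows, each a list of 7 numbers: the shift along the tool's x, y, z in mm, then the turn, a rotation vector about the tool's x, y, z in rad, then the finger opening in mm, from 0 to 85.4. A call has 1 to 20 rows; each row is the pose to reach, as a shift and turn from the pose commanded when the call began, along the tool's axes at that moment; what a row does not reach only later rows make up. A row lasts 1/12 s, in which the tool goes at most 41.7 mm and 7.16 degrees, less where a joint would pass 70% of its speed; a pose out of reach is approached as far as the arm can. A call with a gripper value outside its range is refused whole. The fingers move at their own pace and stop on an object; the grip force is fixed at half the most. Time passes only in rows, so rows that repeat a pose let the fingers close. It gives the time, the measured TCP pose, the force and the opening at its end, in the units of the state.
- robot.get_obs(): the state, without advancing time (a new reading comes with each control period).
- robot.camera(name): name is "scene" or "top" or "wrist"; returns a dict with "pixels" (384x512x3 uint8, blue, green, red), "depth" (384x512 float32, m along the optical axis (not along the pixel's ray), 0 where there is no reading), "K" (3x3 intrinsics, pixels), "k1" (the pictures are not rectified: a ray, as slopes to the right and down, at radius r is drawn at 1 + k1 r^2 times it, then the intrinsics apply), "extrinsics" (4x4, takes a point from camera to world coordinates). Camera axes: x right, y up, looking along -z (the intrinsics and any distortion apply to the point x, -y, -z); pixel columns grow to the right and rows downward; lengths in m; the calibration is good to about 2 mm. A picture is of the moment at which its call begins.
- robot.finish_job(): hands the job in, once; it reports no verdict.
The state is a dict: "clock": time; "joints": joint angles; "joint_velocities": joint speeds; "tau": joint torques, N m; "ee_pos": TCP position; "orientation": TCP orientation; "contact_force": force on the tool from outside, world axes, zero at the start; "moment": the same for the moment, N m; "finger_gap": finger opening in m.
Only numpy, scipy, OpenCV 4.12 (cv2) and the standard library are available. Lean on these libraries where they do the work, as an engineer would, in place of code of your own. Each camera call takes 0.05 s, during which the arm holds its last target.

## Working session

There is one attempt and no reset: what is moved stays moved. The work goes in short steps, Python scripts to look and compute and a tool call to move; the robot and the scene stay as the last step left them, time stands still between calls to the robot, and variables do not carry over. Pictures are saved under pics/ and viewed, and the job is handed in when it is done.

Besides the shell and the picture viewer there is one more tool, called after "Call:" in YAML: its name, and indented under it one key for each argument. play_rows: Moves the arm, as the interface text tells. Its arguments: {"type":"object","properties":{"increments":{"type":"array","items":{"type":"array","items":{"type":"array","items":{"type":"number"}}}}},"required":["increments"]}

```bash
mkdir -p pics; cat > h.py <<'E'
import numpy as np, cv2
from workcell import robot
def cam(n): 
    c=robot.camera(n); return c
def rays(c,uv):
    uv=np.atleast_2d(np.asarray(uv,float)); K=c["K"]
    x=(uv[:,0]-K[0,2])/K[0,0]; y=(uv[:,1]-K[1,2])/K[1,1]
    a,b=x.copy(),y.copy()
    for _ in range(30):
        r2=a*a+b*b; f=1+c["k1"]*r2; a=x/f;b=y/f
    d=np.stack([a,-b,-np.ones_like(a)],1)
    E=c["extrinsics"]; return E[:3,3], d@E[:3,:3].T
def plane(c,uv,z):
    o,d=rays(c,uv); t=(z-o[2])/d[:,2]; return o+t[:,None]*d
def dpt(c,uv):
    o,d=rays(c,uv); uv=np.atleast_2d(uv).astype(int)
    z=c["depth"][uv[:,1],uv[:,0]]; return o+z[:,None]*d
def proj(c,P):
    P=np.atleast_2d(P); E=c["extrinsics"]; q=(P-E[:3,3])@E[:3,:3]
    a=q[:,0]/-q[:,2]; b=-q[:,1]/-q[:,2]; f=1+c["k1"]*(a*a+b*b)
    K=c["K"]; return np.stack([a*f*K[0,0]+K[0,2], b*f*K[1,1]+K[1,2]],1)
def save(c,n,s=1.5):
    cv2.imwrite("pics/"+n,cv2.resize(c["pixels"],None,fx=s,fy=s))
def cloud(c):
    h,w=c["depth"].shape; v,u=np.mgrid[:h,:w]; uv=np.stack([u.ravel(),v.ravel()],1)
    return dpt(c,uv).reshape(h,w,3)
E
python3 - <<'E'
from h import *
for n in ("scene","top","wrist"):
    c=cam(n); save(c,n+"0.png"); print(n,c["K"].tolist(),c["k1"],c["extrinsics"].round(3).tolist())
print(robot.get_obs(), robot.grip_depth)
E
```

```text
scene [[365.7968311053694, 0.0, 252.25977787210016], [0.0, 365.7968311053694, 191.48486174400577], [0.0, 0.0, 1.0]] -0.08936726101440004 [[0.264, -0.817, 0.512, 1.023], [0.964, 0.219, -0.149, -0.145], [0.01, 0.533, 0.846, 0.871], [0.0, 0.0, 0.0, 1.0]]
top [[404.4867172061425, 0.0, 247.207712994013], [0.0, 404.4867172061425, 190.54837291931787], [0.0, 0.0, 1.0]] -0.01598954942504306 [[-0.021, 0.993, -0.114, 0.392], [-1.0, -0.02, 0.005, -0.005], [0.002, 0.114, 0.993, 1.243], [0.0, 0.0, 0.0, 1.0]]
wrist [[296.51756274362356, 0.0, 253.32652926707692], [0.0, 296.51756274362356, 185.3128323715384], [0.0, 0.0, 1.0]] 0.017079052565579397 [[0.434, 0.851, 0.295, 0.348], [-0.901, 0.411, 0.139, -0.526], [-0.003, -0.326, 0.946, 0.374], [0.0, 0.0, 0.0, 1.0]]
{'clock': 0.15, 'joints': array([-1.13998854e+00,  4.23706995e-01,  1.63052673e+00,  1.31258411e-05,
        1.08860504e+00, -1.89768895e-02]), 'joint_velocities': array([-0.00033209, -0.00292396, -0.00182364, -0.00087585,  0.00140731,
        0.0002881 ]), 'tau': array([ 2.95329657e-03, -5.57769227e+01, -2.82018113e+01,  3.32140451e-05,
        4.89719634e-03,  7.05247658e-05]), 'ee_pos': array([ 0.27158795, -0.5624194 ,  0.2306934 ]), 'orientation': array([-3.06129217e+00, -7.00297726e-01,  3.82191977e-04]), 'contact_force': array([-0.16642031, -0.24963328,  0.51061559]), 'moment': array([ 0.02965939, -0.01876441, -0.0544329 ]), 'finger_gap': 0.08530677501485541} -0.0187
```

View pics/scene0.png

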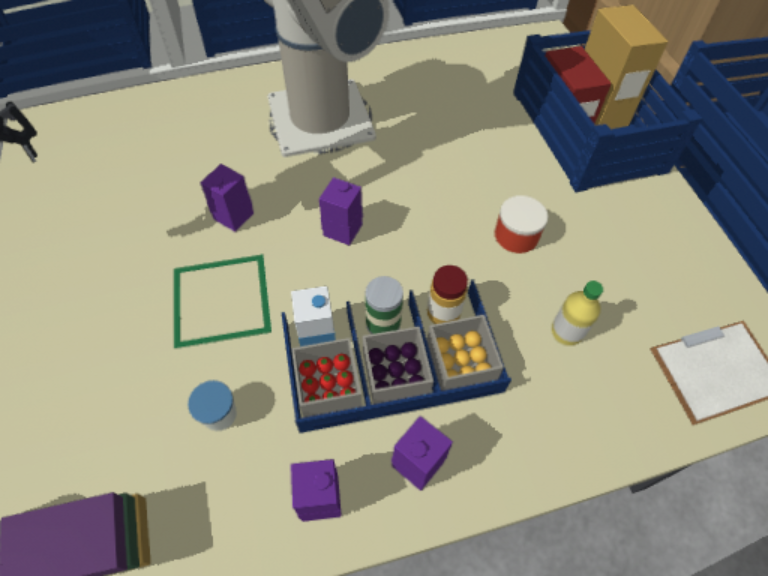

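View pics/top0.png

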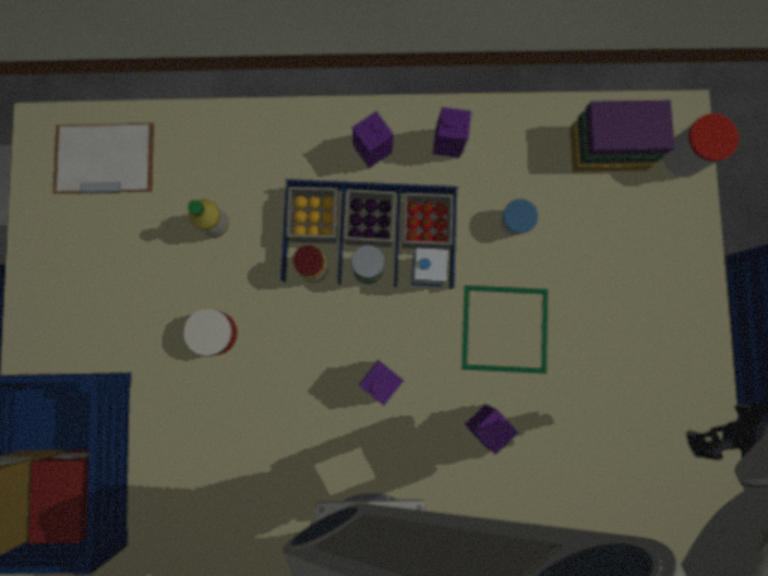

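View pics/wrist0.png

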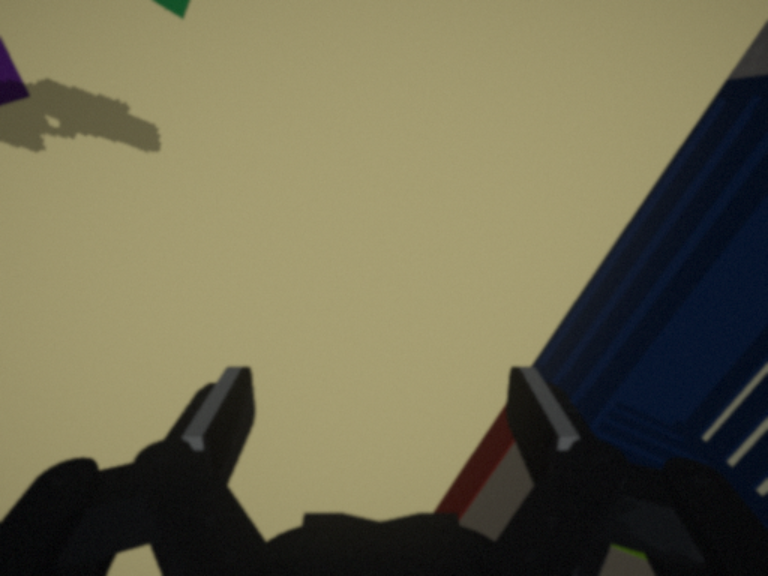

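In the scene picture, the tomato tray is at (328,378) in the right lane. The white carton stands in front of it at (313,315). The carton could be confused with four purple cartons at (228,197), (342,210), (316,490) and (421,452). The tomato tray could be confused with the plum tray at (395,365) and the mirabelle tray at (463,350). The outline is at (222,300). I choose the white/light-blue carton and the red tray, and will check both in a close crop.

```bash
cat > meas.py <<'E'
from h import *
def masks(c):
    hsv=cv2.cvtColor(c["pixels"],cv2.COLOR_BGR2HSV); return hsv
def outline(c):
    hsv=masks(c); m=cv2.inRange(hsv,(55,80,30),(95,255,255))
    cs,h=cv2.findContours(m,cv2.RETR_CCOMP,cv2.CHAIN_APPROX_NONE)
    best=max(range(len(cs)),key=lambda i:cv2.contourArea(cs[i]))
    hull=cs[best][:,0]; P=plane(c,hull,0.0)[:,:2]
    r=cv2.minAreaRect((P*1000).astype(np.float32)); return r
E
python3 - <<'E'
from meas import *
S=cam("scene");T=cam("top")
cv2.imwrite("pics/crop.png",cv2.resize(S["pixels"][170:300,180:350],None,fx=4,fy=4))
cv2.imwrite("pics/cropT.png",cv2.resize(T["pixels"][100:260,180:380],None,fx=4,fy=4,interpolation=cv2.INTER_CUBIC))
for c,n in((S,"s"),(T,"t")):
    print(n,"outline",outline(c))
    X=cloud(c); hsv=masks(c)
    blue=cv2.inRange(hsv,(105,120,20),(128,255,255))>0
    z=X[...,2]; reg=(X[...,0]>.4)&(X[...,0]<.95)&(abs(X[...,1])<.35)
    for nm,lo,hi in(("walls",.038,.05),("back",.05,.065)):
        P=X[blue&reg&(z>lo)&(z<hi)][:,:2]*1000
        if len(P)>20: print(nm,len(P),cv2.minAreaRect(P.astype(np.float32)))
    m=reg&(z>.058)&(z<.072)&~blue; m=m.astype(np.uint8)
    P=X[reg&(z>.106)&(z<.125)]
    m=(reg&(z>.107)&(z<.125)).astype(np.uint8)
    k,l,st,ce=cv2.connectedComponentsWithStats(m)
    for i in range(1,k):
        if st[i,4]>60:
            Q=X[l==i]; print("tall",ce[i].round(1),st[i,4],Q.mean(0).round(4),cv2.minAreaRect((Q[:,:2]*1000).astype(np.float32)))
E
```

```text
s outline ((443.1217346191406, -282.43011474609375), (172.16030883789062, 172.64979553222656), 86.04640197753906)
walls 666 ((642.1673583984375, -9.7862548828125), (345.64520263671875, 203.76649475097656), 86.43084716796875)
back 409 ((740.3126220703125, -15.529830932617188), (341.0144958496094, 7.484163284301758), 86.36250305175781)
tall [300.2 186.4] 374 [0.5798 0.1077 0.1122] ((579.5733032226562, 107.53982543945312), (55.35182189941406, 57.19938659667969), 70.13717651367188)
tall [255.9 194.9] 443 [ 0.5751 -0.0051  0.1121] ((573.6438598632812, -4.982330322265625), (61.434486389160156, 59.44221115112305), 24.043861389160156)
tall [207.2 203. ] 555 [ 0.5671 -0.1245  0.1127] ((564.7107543945312, -124.00434112548828), (60.11111831665039, 62.43592071533203), 85.17972564697266)
tall [389.8 202.1] 135 [0.6809 0.3049 0.1141] ((678.3590698242188, 310.005126953125), (42.08319854736328, 34.1785774230957), 44.887603759765625)
tall [281.8 296.1] 807 [ 0.8291 -0.02    0.1131] ((828.0970458984375, -19.20348358154297), (59.732364654541016, 61.52778625488281), 33.37343978881836)
tall [208.8 322.4]
[... 653 characters left out ...]
127] ((825.1244506835938, -20.170936584472656), (60.528472900390625, 60.68189239501953), 33.19723892211914)
tall [135.2 142.1] 83 [0.667  0.3058 0.1141] ((670.3697509765625, 309.2605285644531), (32.05463790893555, 39.53236389160156), 49.13972091674805)
tall [205.2 172.7] 317 [0.5752 0.1072 0.1119] ((575.5656127929688, 107.51441192626953), (56.31290817260742, 55.963706970214844), 67.0339584350586)
tall [245.1 173.8] 359 [ 0.5696 -0.0053  0.1121] ((571.029541015625, -5.115276336669922), (56.74232864379883, 60.944610595703125), 88.44048309326172)
tall [287.3 175.9] 440 [ 0.5613 -0.1246  0.1128] ((561.3746337890625, -124.97503662109375), (60.22334671020508, 60.91215515136719), 85.50234985351562)
```

View pics/crop.png

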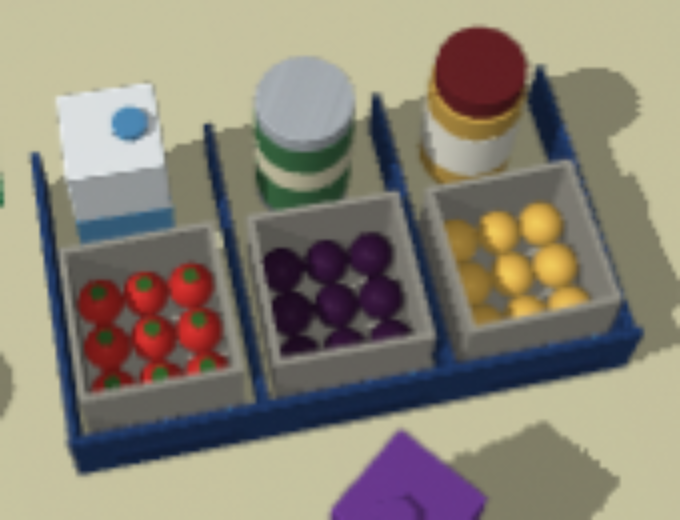

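View pics/cropT.png

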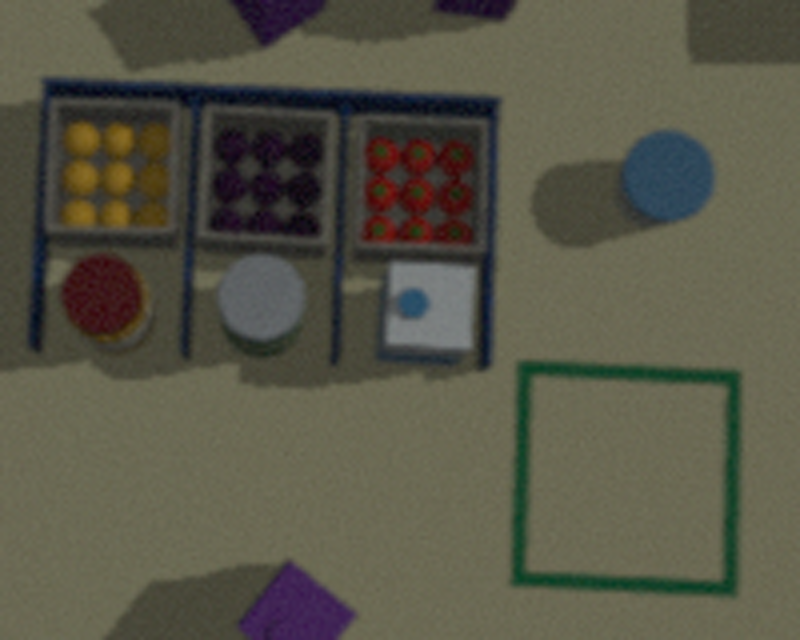

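The crop confirms it: the white carton is in the right lane, directly in front of the red tomatoes, and the outline is to the right. Next I work out the motion.

```bash
cat >> h.py <<'E'
from scipy.spatial.transform import Rotation as R
def pose():
    o=robot.get_obs(); return np.array(o["ee_pos"]),R.from_rotvec(o["orientation"])
def yawR(yaw): # tool x at yaw (deg), z down
    a=np.radians(yaw); x=np.array([np.cos(a),np.sin(a),0]); z=np.array([0,0,-1.]); return R.from_matrix(np.stack([x,np.cross(z,x),z],1))
def inc(p,yaw,label="",frm=None):
    P,Q=frm if frm else pose()
    s=Q.inv().apply(np.array(p)-P)*1000; r=(Q.inv()*yawR(yaw)).as_rotvec()
    print(label,s.round(1).tolist(),r.round(3).tolist())
TH=np.radians(-3.57); O=np.array([.5718,-.0053])
def rk(x,y): return O+np.array([x*np.cos(TH)-y*np.sin(TH), x*np.sin(TH)+y*np.cos(TH)])
def torack(p): d=np.array(p)[:2]-O; return np.array([d[0]*np.cos(TH)+d[1]*np.sin(TH),-d[0]*np.sin(TH)+d[1]*np.cos(TH)])
E
python3 - <<'E'
from h import *
T=cam("top");X=cloud(T);hsv=cv2.cvtColor(T["pixels"],cv2.COLOR_BGR2HSV)
m=cv2.inRange(hsv,(128,80,20),(150,255,255))
k,l,st,ce=cv2.connectedComponentsWithStats(m)
for i in range(1,k):
    if st[i,4]>100: print("purple",ce[i].round(),X[l==i].mean(0).round(3))
print("carton rack",torack([.563,-.1245]),"tomato",rk(.1,-.114),"outline r",torack([.4422,-.2826]))
inc([.563,-.1245,.20],-4.7,"above carton")
E
```

```text
purple [420.  84.] [ 0.824 -0.521  0.111]
purple [301.  88.] [ 0.825 -0.175  0.097]
purple [248.  92.] [ 0.812 -0.019  0.1  ]
purple [253. 255.] [ 0.343 -0.024  0.118]
purple [327. 285.] [ 0.256 -0.225  0.112]
carton rack [-0.00136058 -0.11951665] tomato [ 0.6645074  -0.12530557] outline r [-0.11208161 -0.28483182]
above carton [452.8, -267.9, 31.2] [-0.001, 0.0, 0.532]
```

Call:
play_rows:
  increments:
    - [[40,-20,0,0,0,0.1,85],[80,-45,0,0,0,0.2,85],[120,-70,5,0,0,0.3,85],[160,-95,10,0,0,0.4,85],[200,-120,15,0,0,0.5,85],[240,-145,20,0,0,0.532,85],[280,-168,25,0,0,0.532,85],[320,-190,31,0,0,0.532,85],[360,-213,31,0,0,0.532,85],[400,-237,31,0,0,0.532,85],[430,-255,31,0,0,0.532,85],[452.8,-267.9,31,0,0,0.532,85],[452.8,-267.9,31,0,0,0.532,85],[452.8,-267.9,31,0,0,0.532,85],[452.8,-267.9,31,0,0,0.532,85]]

```text
clock: 1.55
ee_pos: [0.5637, -0.1232, 0.2002]
orientation: [3.139, -0.124, -0.0]
contact_force: [-0.5, -0.6, -0.3]
finger_gap: 0.0849
```

```bash
python3 - <<'E'
from h import *
print(pose()[0],pose()[1].as_rotvec(),robot.get_obs()["clock"])
W=cam("wrist");save(W,"w1.png")
inc([.563,-.1245,.075],-4.7,"down")
E
```

```text
[ 0.56365979 -0.12321304  0.20017123] [ 3.13905337e+00 -1.24165120e-01 -2.26053861e-04] 1.55
down [0.2, 0.2, 125.1] [0.0, 0.001, 0.001]
```

View pics/w1.png

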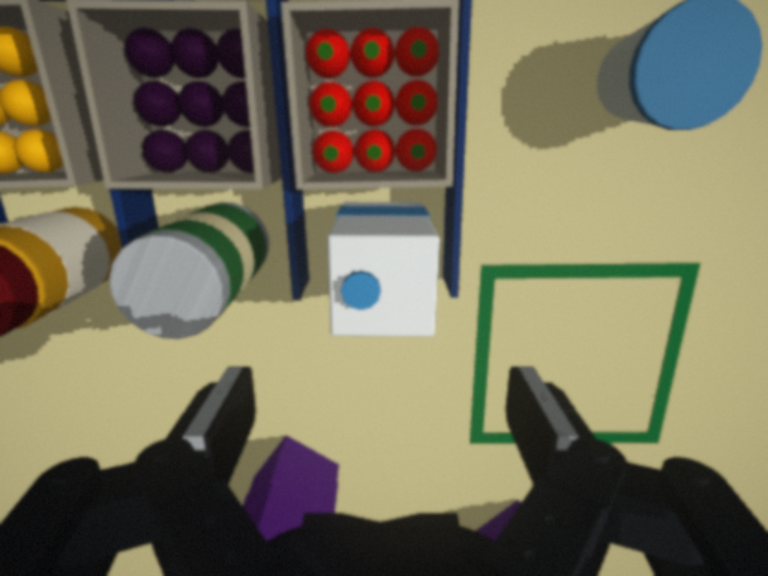

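The wrist picture shows the carton top centred near (384,270), midway between the fingers (centre about 382). It's aligned, so I go down and grip.

Call:
play_rows:
  increments:
    - [[0,0,35,0,0,0,85],[0,0,70,0,0,0,85],[0,0,100,0,0,0,85],[0,0,120,0,0,0,85],[0,0,125,0,0,0,85],[0,0,125,0,0,0,85],[0,0,125,0,0,0,50],[0,0,125,0,0,0,50],[0,0,125,0,0,0,50],[0,0,125,0,0,0,50],[0,0,125,0,0,0,50],[0,0,125,0,0,0,50],[0,0,125,0,0,0,50],[0,0,125,0,0,0,50]]

```text
clock: 2.77
ee_pos: [0.5644, -0.1251, 0.0773]
orientation: [3.138, -0.129, 0.005]
contact_force: [-0.8, -0.5, 7.2]
finger_gap: 0.0592
```

```bash
python3 - <<'E'
from h import *
print(pose()[0],robot.get_obs()["finger_gap"])
inc([.452,-.116,.135],-4.7,"out"); inc([.452,.09,.135],-4.7,"left"); inc([.452,.09,.0755],-4.7,"dn")
E
```

```text
[ 0.56436411 -0.12513939  0.0772861 ] 0.05921769785357946
out [-112.5, 0.1, -58.1] [0.001, -0.003, -0.0]
left [-129.4, -205.2, -58.3] [0.001, -0.003, -0.0]
dn [-129.6, -205.2, 1.2] [0.001, -0.003, -0.0]
```

Call:
play_rows:
  increments:
    - [[0,0,-5,0,0,0,50],[0,0,-20,0,0,0,50],[0,0,-40,0,0,0,50],[0,0,-58,0,0,0,50],[-20,0,-58,0,0,0,50],[-45,0,-58,0,0,0,50],[-75,-5,-58,0,0,0,50],[-100,-20,-58,0,0,0,50],[-115,-45,-58,0,0,0,50],[-122,-75,-58,0,0,0,50],[-127,-105,-58,0,0,0,50],[-129,-135,-58,0,0,0,50],[-129,-165,-58,0,0,0,50],[-129,-190,-58,0,0,0,50],[-129,-205,-58,0,0,0,50],[-129,-205,-58,0,0,0,50],[-129,-205,-40,0,0,0,50],[-129,-205,-20,0,0,0,50],[-129,-205,-8,0,0,0,50],[-129,-205,-2,0,0,0,50]]

```text
clock: 4.43
ee_pos: [0.4502, 0.0899, 0.0768]
orientation: [3.139, -0.13, -0.004]
contact_force: [-23.9, 14.0, 88.8]
finger_gap: 0.0589
```

```bash
python3 - <<'E'
from h import *
print(pose()[0],robot.get_obs()["finger_gap"])
S=cam("scene");save(S,"s2.png")
E
```

```text
[0.45018963 0.0898917  0.07678402] 0.05889476882955718
```

View pics/s2.png

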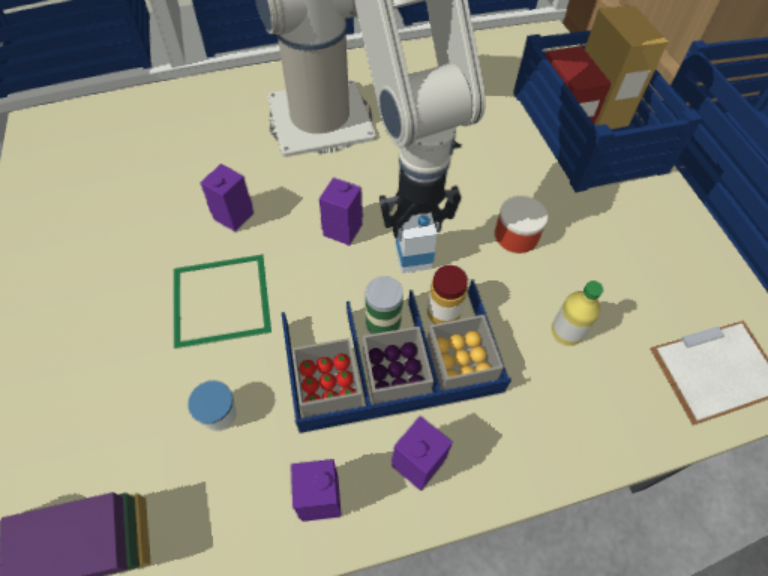

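The carton stands in front of the jar at (415,245), but it touched down with 89 N. I'll ease off before opening and stop about 3 mm higher next time.

Call:
play_rows:
  increments:
    - [[0,0,-1.5,0,0,0,50],[0,0,-1.5,0,0,0,50],[0,0,-1.5,0,0,0,85],[0,0,-1.5,0,0,0,85],[0,0,-1.5,0,0,0,85],[0,0,-1.5,0,0,0,85],[0,0,-20,0,0,0,85],[0,0,-50,0,0,0,85],[0,0,-85,0,0,0,85],[0,0,-120,0,0,0,85],[0,0,-120,0,0,0,85]]

```text
clock: 5.4
ee_pos: [0.455, 0.0909, 0.2032]
orientation: [-3.137, 0.129, -0.016]
contact_force: [0.8, 0.3, 0.4]
finger_gap: 0.0848
```

```bash
python3 - <<'E'
from h import *
S=cam("scene");T=cam("top")
cv2.imwrite("pics/s3.png",cv2.resize(S["pixels"][90:300,150:390],None,fx=3,fy=2.8))
for c in(S,T):
    X=cloud(c);z=X[...,2];hsv=cv2.cvtColor(c["pixels"],cv2.COLOR_BGR2HSV)
    m=(z>.107)&(z<.116)&(abs(X[...,0]-.45)<.06)&(abs(X[...,1]-.09)<.06)
    if m.sum()>20: print("carton",cv2.minAreaRect((X[m][:,:2]*1000).astype(np.float32)),np.percentile(X[m][:,2],[5,50,95]))
    tray=lambda z:(z>.06)&(z<.07)
    for nm,y in(("tom",-.125),("plum",-.0115),("mir",.102)):
        q=rk(.1,{"tom":-.114,"plum":0,"mir":.114}[nm])
        m=(z>.059)&(z<.070)&(np.hypot(X[...,0]-q[0],X[...,1]-q[1])<.075)&(hsv[...,1]<90)
        P=(X[m][:,:2]*1000).astype(np.float32); print(nm,len(P),cv2.minAreaRect(P))
    X0=X
E
```

```text
carton ((451.4605407714844, 90.45624542236328), (60.191444396972656, 62.32190704345703), 85.01862335205078) [0.10941711 0.11239287 0.1147476 ]
tom 381 ((664.3397827148438, -114.09442901611328), (120.38522338867188, 102.4388427734375), 86.58015441894531)
plum 439 ((661.2244262695312, -9.683853149414062), (143.38682556152344, 124.18817901611328), 85.07373809814453)
mir 410 ((668.0623779296875, 93.31703186035156), (119.14213562011719, 127.2685775756836), 86.90219116210938)
carton ((422.9995422363281, 86.88392639160156), (27.711883544921875, 8.311013221740723), 89.24108123779297) [0.10870915 0.11139403 0.1140035 ]
tom 234 ((670.476806640625, -114.66682434082031), (119.41162109375, 119.99834442138672), 87.2565689086914)
plum 247 ((677.7122802734375, -11.880752563476562), (142.04434204101562, 119.21694946289062), 85.99242401123047)
mir 231 ((685.1785888671875, 91.49867248535156), (120.04424285888672, 116.47260284423828), 87.15125274658203)
```

View pics/s3.png

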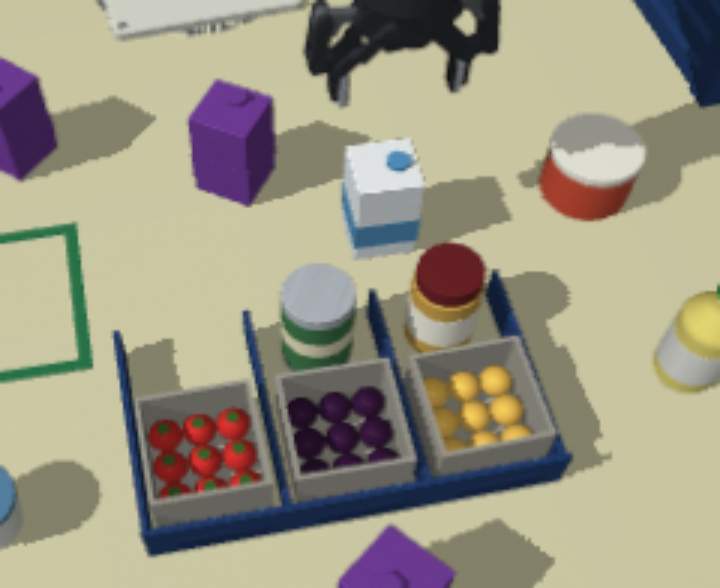

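The carton stands upright at the parking spot (384,195 in the crop). Next I turn the jaws along the lane and hover over the tomato tray's front wall.

```bash
python3 - <<'E'
from h import *
print(pose()[0],robot.get_obs()["joints"].round(2))
p=rk(.052,-.114); print(p); inc([*p,.2],86.4)
E
```

```text
[0.45229222 0.09038026 0.19875603] [ 0.17  0.23  2.01 -0.    0.9   1.82]
[ 0.61660055 -0.12231671]
 [181.2, 198.5, -0.7] [0.002, -0.004, -1.59]
```

Call:
play_rows:
  increments:
    - [[15,16,0,0,0,-0.12,50],[30,33,0,0,0,-0.24,50],[45,50,0,0,0,-0.36,50],[60,66,0,0,0,-0.48,50],[75,83,0,0,0,-0.6,50],[90,100,0,0,0,-0.72,50],[105,116,0,0,0,-0.84,50],[120,132,0,0,0,-0.96,50],[135,149,0,0,0,-1.08,50],[150,166,0,0,0,-1.2,50],[165,182,0,0,0,-1.32,50],[181,198.5,0,0,0,-1.44,50],[181,198.5,0,0,0,-1.56,50],[181,198.5,0,0,0,-1.59,50],[181,198.5,0,0,0,-1.59,50],[181,198.5,0,0,0,-1.59,50]]

```text
clock: 6.83
ee_pos: [0.6144, -0.1223, 0.1954]
orientation: [-2.29, -2.147, 0.003]
contact_force: [0.4, -0.2, 0.2]
finger_gap: 0.05
```

```bash
python3 - <<'E'
from h import *
W=cam("wrist");S=cam("scene")
print(pose()[0],robot.get_obs()["joints"].round(2),robot.get_obs()["finger_gap"])
save(W,"w4.png")
for x in(.052,):
  print("wall expected px*1.5",[ (proj(W,[*rk(x,y),.065])*1.5).round() for y in(-.162,-.114,-.066)])
p=rk(.052,-.114); inc([*p,.045],86.4)
E
```

```text
[ 0.6147731  -0.12219559  0.19627654] [-0.22  0.47  1.65 -0.    1.03 -0.15] 0.04997393674823918
wall expected px*1.5 [array([[383., 331.]]), array([[383., 264.]]), array([[383., 188.]])]
 [-0.0, 2.1, 151.3] [-0.002, -0.0, -0.001]
```

View pics/w4.png

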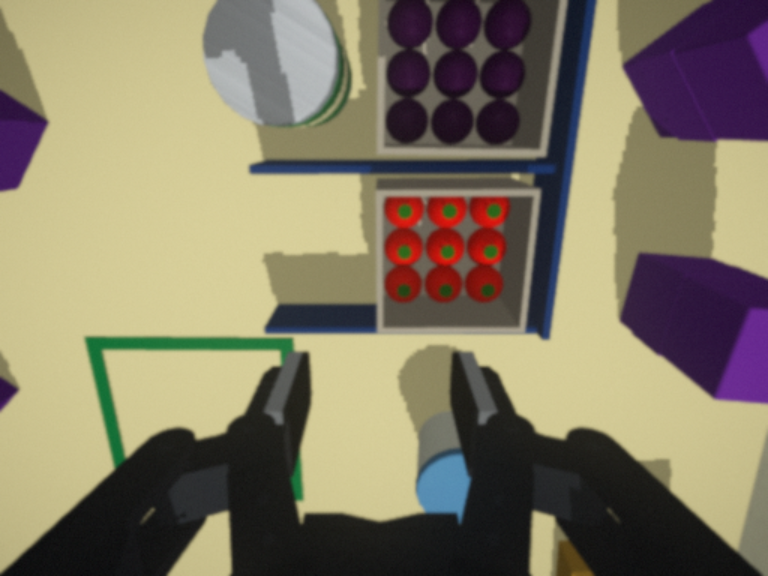

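The wrist picture shows the front wall of the tomato tray at column ~380, rows 190–331. That matches the prediction (383, 188–331) and is centred between the fingers. I go down and pinch that wall.

Call:
play_rows:
  increments:
    - [[0,1,35,0,0,0,50],[0,2,70,0,0,0,50],[0,2,105,0,0,0,50],[0,2,130,0,0,0,50],[0,2,145,0,0,0,50],[0,2,151,0,0,0,50],[0,2,151,0,0,0,50],[0,2,151,0,0,0,30],[0,2,151,0,0,0,15],[0,2,151,0,0,0,0],[0,2,151,0,0,0,0],[0,2,151,0,0,0,0],[0,2,151,0,0,0,0],[0,2,151,0,0,0,0]]

```text
clock: 8.1
ee_pos: [0.6177, -0.1227, 0.0478]
orientation: [2.29, 2.15, 0.001]
contact_force: [-3.9, -0.2, 6.0]
finger_gap: 0.0025
```

```bash
python3 - <<'E'
from h import *
print(pose()[0],robot.get_obs()["finger_gap"]);S=cam("scene")
cv2.imwrite("pics/s5.png",cv2.resize(S["pixels"][90:300,150:390],None,fx=3,fy=2.8))
q=pose()[0]
# target: tray centre to outline; wall offset
out=np.array([.4422,-.2826]);a=np.radians(-4.0); tgt=out-.048*np.array([np.cos(a),np.sin(a)])
mid=q[:2]+(rk(-.212,0)-rk(0,0))
print(mid,tgt); inc([*mid,q[2]],86.4,"pull"); inc([*tgt,q[2]],86.0,"slide")
E
```

```text
[ 0.61772407 -0.12270095  0.04778673] 0.0024603054700539704
[ 0.40613724 -0.10950282] [ 0.39431693 -0.27925169]
pull [-0.2, -212.0, -0.2] [0.001, 0.0, -0.0]
slide [-170.3, -213.1, -0.2] [0.001, 0.0, 0.007]
```

View pics/s5.png

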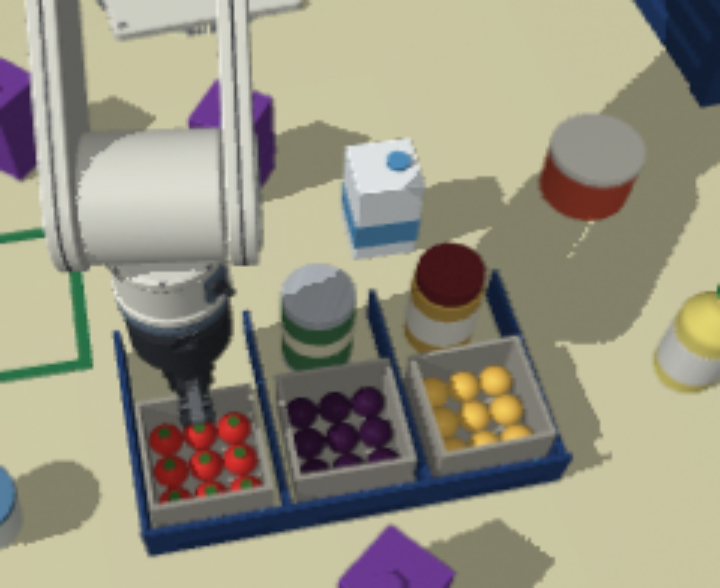

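Call:
play_rows:
  increments:
    - [[0,-3,-1,0,0,0,0],[0,-10,-1,0,0,0,0],[0,-22,-1,0,0,0,0],[0,-37,-1,0,0,0,0],[0,-52,-1,0,0,0,0],[0,-67,-1,0,0,0,0],[0,-80,-1,0,0,0,0],[0,-90,-1,0,0,0,0],[0,-96,-1,0,0,0,0],[0,-96,-1,0,0,0,0]]

```text
clock: 8.98
ee_pos: [0.5203, -0.1165, 0.0478]
orientation: [-2.29, -2.15, 0.001]
contact_force: [-4.8, -0.7, 8.9]
finger_gap: 0.0025
```

```bash
python3 - <<'E'
from h import *
print(pose()[0],robot.get_obs()["finger_gap"]);S=cam("scene")
cv2.imwrite("pics/s6.png",cv2.resize(S["pixels"][90:300,150:390],None,fx=3,fy=2.8))
E
```

```text
[ 0.52027861 -0.11653412  0.04775418] 0.002478005643242844
```

View pics/s6.png

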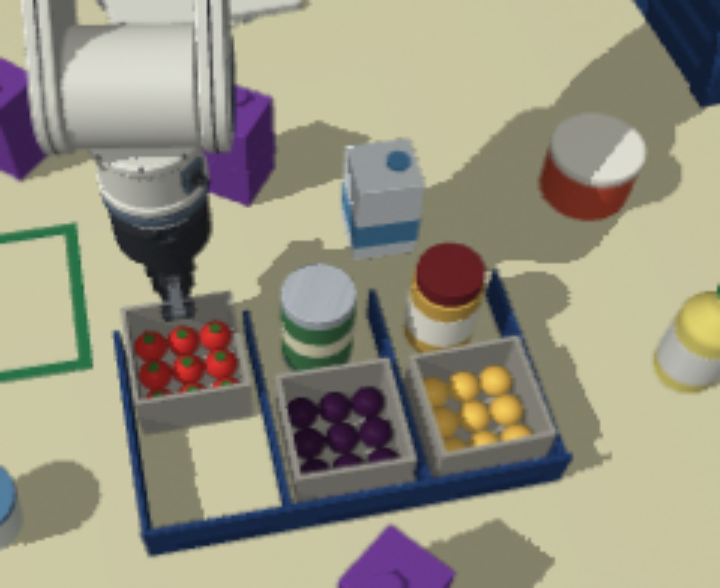

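The tray follows squarely and flat (at 190,350). I'll pull it clear of the lanes and then slide it across to the outline.

Call:
play_rows:
  increments:
    - [[0,-8,0,0,0,0,0],[0,-22,0,0,0,0,0],[0,-37,0,0,0,0,0],[0,-52,0,0,0,0,0],[0,-67,0,0,0,0,0],[0,-82,0,0,0,0,0],[0,-97,0,0,0,0,0],[0,-108,0,0,0,0,0],[0,-115,0,0,0,0,0],[0,-115,0,0,0,0,0],[-5,-115,0,0,0,0,0],[-18,-115,0,0,0,0,0],[-33,-115,0,0,0,0,0],[-48,-115,0,0,0,0,0],[-63,-115,0,0,0,0,0],[-78,-115,0,0,0,0,0],[-90,-115,0,0,0,0,0],[-98,-115,0,0,0,0,0],[-100,-115,0,0,0,0,0]]

```text
clock: 10.62
ee_pos: [0.4003, -0.2091, 0.0477]
orientation: [-2.291, -2.148, -0.001]
contact_force: [3.2, 10.3, 13.1]
finger_gap: 0.0024
```

```bash
python3 - <<'E'
from h import *
print(pose()[0],robot.get_obs()["finger_gap"]);S=cam("scene")
cv2.imwrite("pics/s7.png",cv2.resize(S["pixels"][90:300,100:340],None,fx=3,fy=2.8))
out=np.array([.4422,-.2826]);a=np.radians(-4.0); tgt=out-.048*np.array([np.cos(a),np.sin(a)])
inc([*tgt,pose()[0][2]],86.0,"slide")
E
```

```text
[ 0.40032903 -0.20914347  0.04773144] 0.002395453600123533
slide [-70.3, -1.6, -0.1] [-0.0, -0.001, 0.006]
```

View pics/s7.png

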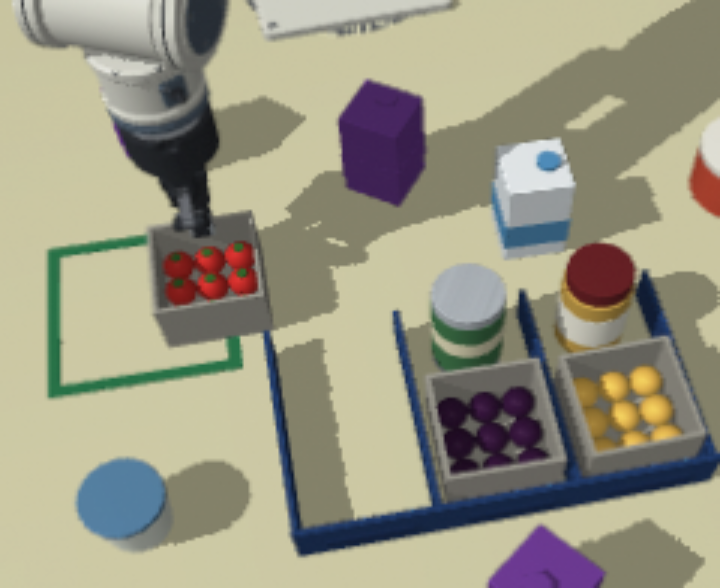

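Call:
play_rows:
  increments:
    - [[-5,0,0,0,0,0,0],[-16,-0.5,0,0,0,0,0],[-28,-1,0,0,0,0,0],[-40,-1.5,0,0,0,0,0],[-52,-1.5,0,0,0,0.003,0],[-62,-1.5,0,0,0,0.006,0],[-68,-1.5,0,0,0,0.006,0],[-70,-1.5,0,0,0,0.006,0],[-70,-1.5,0,0,0,0.006,0],[-70,-1.5,0,0,0,0.006,0]]

```text
clock: 11.5
ee_pos: [0.3944, -0.2785, 0.0477]
orientation: [-2.296, -2.143, -0.0]
contact_force: [0.0, 3.2, 12.6]
finger_gap: 0.0026
```

```bash
python3 - <<'E'
from h import *
print(pose()[0],robot.get_obs()["finger_gap"]);S=cam("scene");T=cam("top")
cv2.imwrite("pics/s8.png",cv2.resize(S["pixels"][90:300,100:340],None,fx=3,fy=2.8))
cv2.imwrite("pics/t8.png",cv2.resize(T["pixels"][150:300,250:420],None,fx=4,fy=4))
E
```

```text
[ 0.39444371 -0.27847097  0.04773914] 0.0026175387242140837
```

View pics/s8.png

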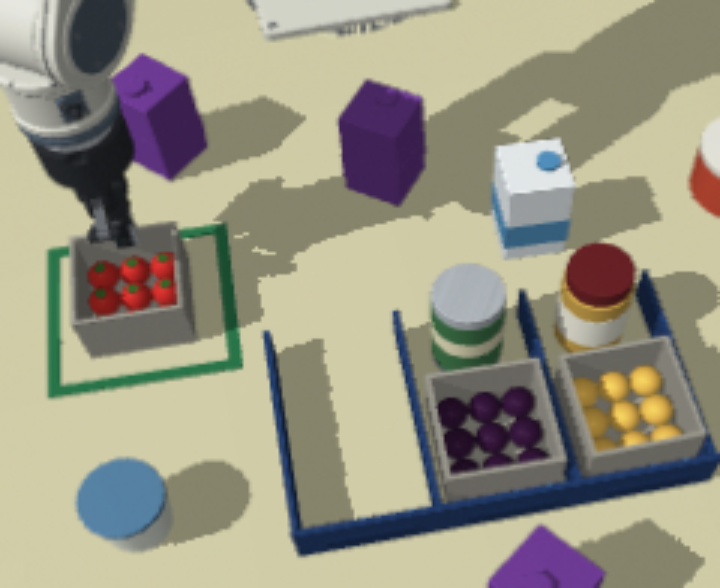

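View pics/t8.png

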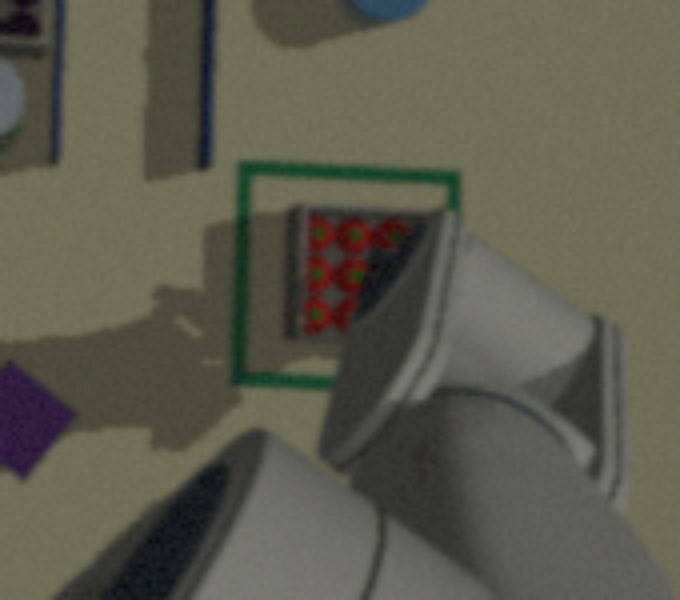

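Call:
play_rows:
  increments:
    - [[0,0,0,0,0,0,15],[0,0,0,0,0,0,35],[0,0,0,0,0,0,45],[0,0,0,0,0,0,45],[0,0,0,0,0,0,45],[0,0,-20,0,0,0,45],[0,0,-55,0,0,0,45],[0,0,-95,0,0,0,45],[0,0,-130,0,0,0,60],[0,0,-152,0,0,0,85],[0,0,-155,0,0,0,85],[0,0,-155,0,0,0,85]]

```text
clock: 12.6
ee_pos: [0.3953, -0.2794, 0.2037]
orientation: [2.294, 2.141, 0.001]
contact_force: [1.1, 1.2, 0.3]
finger_gap: 0.085
```

```bash
python3 - <<'E'
from h import *
print(pose()[0],robot.get_obs()["clock"],robot.get_obs()["joints"].round(2))
inc([.4515,.0905,.2],-4.7)
E
```

```text
[ 0.39528661 -0.27939998  0.20373732] 12.6 [-0.64  0.25  1.96  0.    0.92 -0.57]
 [372.9, 30.5, 3.1] [0.004, -0.001, 1.584]
```

Call:
play_rows:
  increments:
    - [[20,2,0,0,0,0.12,85],[50,4,0,0,0,0.24,85],[80,7,0,0,0,0.36,85],[110,9,0,0,0,0.48,85],[140,12,0,0,0,0.6,85],[170,14,0,0,0,0.72,85],[200,17,0,0,0,0.84,85],[230,19,0,0,0,0.96,85],[260,22,0,0,0,1.08,85],[290,24,0,0,0,1.2,85],[320,27,0,0,0,1.32,85],[350,29,0,0,0,1.44,85],[373,30.5,0,0,0,1.56,85],[373,30.5,0,0,0,1.584,85],[373,30.5,0,0,0,1.584,85],[373,30.5,0,0,0,1.584,85]]

```text
clock: 13.93
ee_pos: [0.4496, 0.091, 0.2007]
orientation: [3.138, -0.125, -0.005]
contact_force: [0.1, -0.3, -0.9]
finger_gap: 0.0851
```

```bash
cat > tray.py <<'E'
from h import *
from meas import outline
def rep():
  S=cam("scene");T=cam("top")
  for n,c in(("s",S),("t",T)):
    X=cloud(c);z=X[...,2]
    m=(z>.058)&(z<.071)&(abs(X[...,0]-.4422)<.1)&(abs(X[...,1]+.2826)<.1)
    r=cv2.minAreaRect((X[m][:,:2]*1000).astype(np.float32)); o=outline(c)
    print(n,"tray",m.sum(),np.round(r[0],1),np.round(r[1],1),round(r[2],1),"outline",np.round(o[0],1),np.round(o[1]),round(o[2],1))
    for nm,q in(("jar",(.577,.1075)),("can",(.572,-.005)),("carton0",(.563,-.1245)),("cartonPark",(.4515,.0905))):
      m=(z>.107)&(z<.116)&(np.hypot(X[...,0]-q[0],X[...,1]-q[1])<.06)
      if m.sum()>30:
        r=cv2.minAreaRect((X[m][:,:2]*1000).astype(np.float32)); print("  ",nm,m.sum(),np.round(r[0],1),np.round(r[1],1),round(r[2],1))
  return S,T
E
python3 - <<'E'
from tray import *
S,T=rep();save(S,"s9.png")
W=cam("wrist");save(W,"w9.png");print(pose()[0]);inc([.4515,.0905,.078],-4.7)
E
```

```text
s tray 328 [ 444.1 -283.2] [ 96.3 103.6] 86.3 outline [ 443.2 -282.4] [172. 172.] 86.0
   jar 372 [577.9 108. ] [55.2 56.8] 70.8
   can 440 [573.9  -5.4] [60.9 59.1] 19.5
   cartonPark 377 [452.1  90.4] [59.9 62. ] 85.2
t tray 215 [ 441.5 -283.2] [ 97.8 100.3] 85.8 outline [ 441.3 -282.6] [172. 171.] 86.4
   jar 288 [578.  107.8] [51.2 56.8] 5.1
   can 346 [570.4  -5.2] [56.7 60.4] 88.9
[0.45023989 0.09037321 0.20163222]
 [1.4, -0.3, 123.6] [0.0, 0.001, 0.0]
```

View pics/s9.png

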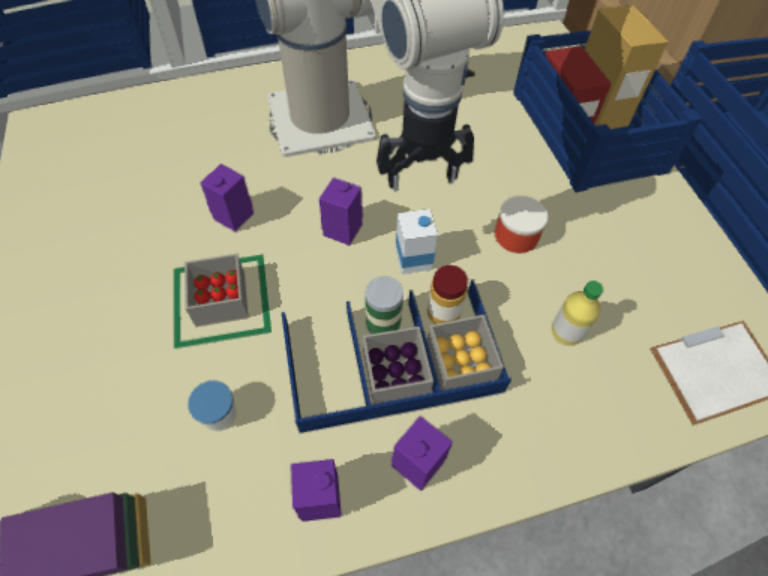

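View pics/w9.png

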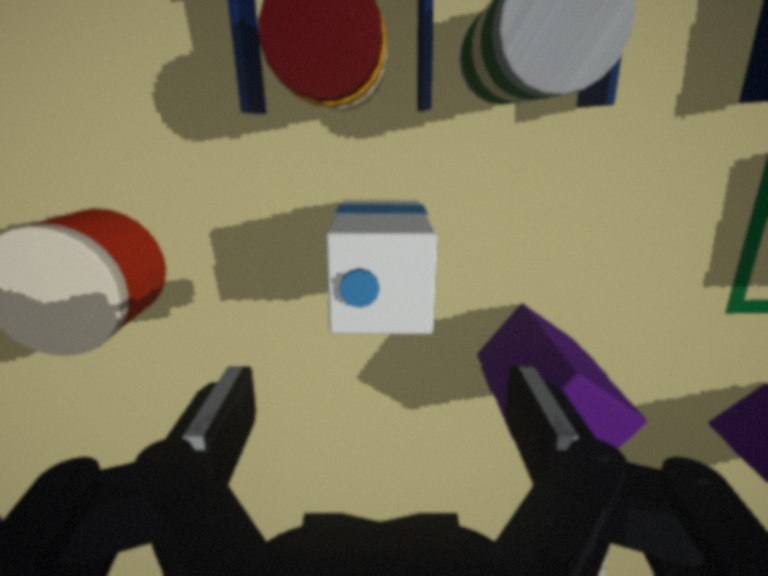

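The tray is within about 1 mm of the outline centre and within 0.6° of its direction in both views. The can and jar are unmoved, and the carton top is centred at (383,283). I regrip it.

Call:
play_rows:
  increments:
    - [[0,0,35,0,0,0,85],[1,0,70,0,0,0,85],[1,0,100,0,0,0,85],[1,0,118,0,0,0,85],[1,0,124,0,0,0,85],[1,0,124,0,0,0,85],[1,0,124,0,0,0,50],[1,0,124,0,0,0,50],[1,0,124,0,0,0,50],[1,0,124,0,0,0,50],[1,0,124,0,0,0,50],[1,0,124,0,0,0,50],[1,0,124,0,0,0,50],[1,0,124,0,0,0,50]]

```text
clock: 15.25
ee_pos: [0.4529, 0.0909, 0.0799]
orientation: [-3.139, 0.129, -0.005]
contact_force: [-0.4, -3.8, 7.5]
finger_gap: 0.0588
```

```bash
python3 - <<'E'
from h import *
p=pose()[0];print(p)
t=p+[.1126,-.2144,0]
inc([p[0],p[1]-.2144,p[2]+.06],-4.7,"a");inc(t+[0,0,.06],-4.7,"b");inc(t,-4.7,"c")
E
```

```text
[0.45285964 0.09092649 0.07988156]
a [17.7, 213.7, -60.0] [-0.0, -0.003, 0.0]
b [130.0, 204.4, -59.7] [-0.0, -0.003, 0.0]
c [129.8, 204.5, 0.3] [-0.0, -0.003, 0.0]
```

Call:
play_rows:
  increments:
    - [[0,0,-5,0,0,0,50],[0,0,-20,0,0,0,50],[0,0,-40,0,0,0,50],[0,0,-60,0,0,0,50],[1,20,-60,0,0,0,50],[3,45,-60,0,0,0,50],[5,75,-60,0,0,0,50],[8,105,-60,0,0,0,50],[11,135,-60,0,0,0,50],[14,165,-60,0,0,0,50],[20,190,-60,0,0,0,50],[35,204.5,-60,0,0,0,50],[60,204.5,-60,0,0,0,50],[85,204.5,-60,0,0,0,50],[108,204.5,-60,0,0,0,50],[124,204.5,-60,0,0,0,50],[130,204.5,-60,0,0,0,50],[130,204.5,-60,0,0,0,50],[130,204.5,-60,0,0,0,50]]

```text
clock: 16.83
ee_pos: [0.5633, -0.1231, 0.1381]
orientation: [-3.139, 0.129, 0.003]
contact_force: [-0.5, -0.2, -4.2]
finger_gap: 0.0592
```

```bash
python3 - <<'E'
from tray import *
S,T=rep();save(S,"s10.png")
print(pose()[0]);inc([.5655,-.1235,.0799],-4.7)
E
```

```text
s tray 318 [ 443.6 -283. ] [ 96.3 105.3] 86.3 outline [ 443.6 -282.4] [172. 172.] 86.0
   jar 374 [579.2 107.3] [55.  57.1] 69.5
   can 434 [573.4  -4.8] [60.7 59.6] 22.5
   carton0 56 [ 592.2 -125.9] [59.3  4.9] 83.7
t tray 120 [ 441.1 -301.5] [65.3 99.1] 88.4 outline [ 438.2 -327.7] [ 81. 171.] 87.0
   jar 309 [574.7 107.4] [56.4 56.1] 13.4
   can 355 [570.8  -5.1] [56.8 60.9] 88.7
[ 0.56285587 -0.12309337  0.13809314]
 [2.8, 0.2, 58.2] [-0.0, 0.002, -0.0]
```

View pics/s10.png

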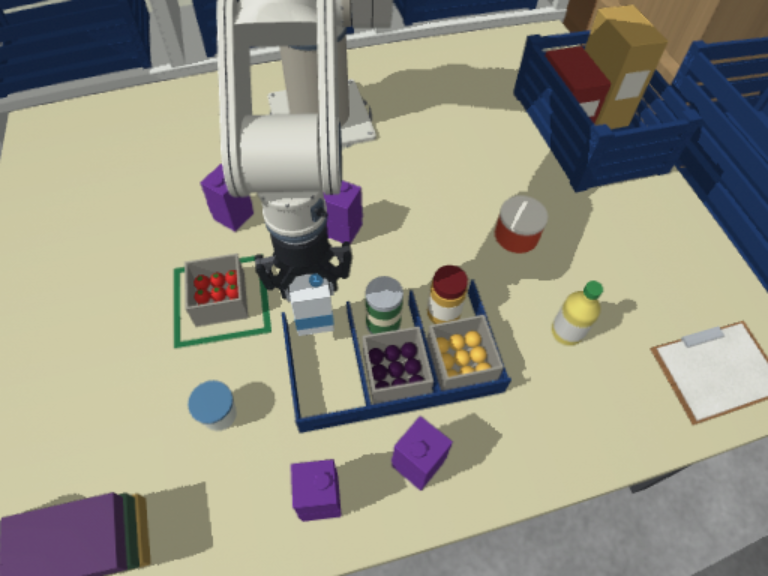

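The carton hangs over its place, clear of the can. I lower it slowly.

Call:
play_rows:
  increments:
    - [[1,0,15,0,0,0,50],[2,0,30,0,0,0,50],[2,0,42,0,0,0,50],[2,0,48,0,0,0,50],[2,0,51,0,0,0,50],[2,0,53,0,0,0,50],[2,0,54.5,0,0,0,50],[2,0,55.5,0,0,0,50],[2,0,56.5,0,0,0,50],[2,0,57,0,0,0,50],[2,0,57,0,0,0,50]]

```text
clock: 17.85
ee_pos: [0.5667, -0.1236, 0.0815]
orientation: [3.139, -0.129, 0.001]
contact_force: [0.3, -1.0, -4.7]
finger_gap: 0.0591
```

```bash
python3 - <<'E'
from h import *
print(pose()[0],robot.get_obs()["contact_force"])
E
```

```text
[ 0.56666698 -0.12361289  0.08150866] [ 0.30407737 -0.99997418 -4.68133598]
```

Call:
play_rows:
  increments:
    - [[-1,0,0.5,0,0,0,50],[-1,0,1,0,0,0,50],[-1,0,1.5,0,0,0,50],[-1,0,1.5,0,0,0,50],[-1,0,1.5,0,0,0,50]]

```text
clock: 18.27
ee_pos: [0.5655, -0.1235, 0.08]
orientation: [-3.139, 0.129, -0.0]
contact_force: [-0.9, 0.5, -2.1]
finger_gap: 0.0588
```

The carton is just touching, so I release and rise.

Call:
play_rows:
  increments:
    - [[0,0,0.3,0,0,0,50],[0,0,0.3,0,0,0,65],[0,0,0,0,0,0,85],[0,0,0,0,0,0,85],[0,0,0,0,0,0,85],[0,0,0,0,0,0,85],[0,0,-15,0,0,0,85],[0,0,-40,0,0,0,85],[0,0,-75,0,0,0,85],[0,0,-115,0,0,0,85],[-20,0,-150,0,0,0,85],[-60,0,-170,0,0,0,85],[-100,0,-180,0,0,0,85],[-140,0,-180,0,0,0,85],[-180,-10,-180,0,0,0,85],[-200,-50,-180,0,0,0,85],[-200,-90,-180,0,0,0,85],[-200,-130,-180,0,0,0,85],[-200,-160,-180,0,0,0,85],[-200,-160,-180,0,0,0,85]]

```text
clock: 19.93
ee_pos: [0.3796, 0.0563, 0.2604]
orientation: [-3.138, 0.122, -0.003]
contact_force: [0.6, -0.6, 0.2]
finger_gap: 0.0851
```

```bash
python3 - <<'E'
from tray import *
S,T=rep();save(S,"s11.png");save(T,"t11.png");print(pose()[0])
for n,a,b in(("s",S,cv2.imread("pics/scene0.png")),):
    m=0
E
```

```text
s tray 327 [ 444.1 -282.6] [ 96.1 104.6] 85.7 outline [ 443.2 -282.4] [172. 172.] 86.0
   jar 370 [577.8 108.1] [55.3 57.3] 71.1
   can 439 [573.6  -4.8] [61.  59.6] 19.0
   carton0 499 [ 564.8 -124.1] [60.  62.4] 84.9
t tray 217 [ 441.5 -283.4] [ 98.3 100. ] 86.4 outline [ 441.7 -282.8] [171. 171.] 86.1
   jar 303 [575.9 108. ] [57.2 54.7] 88.6
   can 357 [570.6  -5.2] [56.7 60.5] 88.6
   carton0 389 [ 561.6 -124.8] [60.1 60.4] 85.6
[0.37922476 0.05320282 0.25990379]
```

View pics/s11.png

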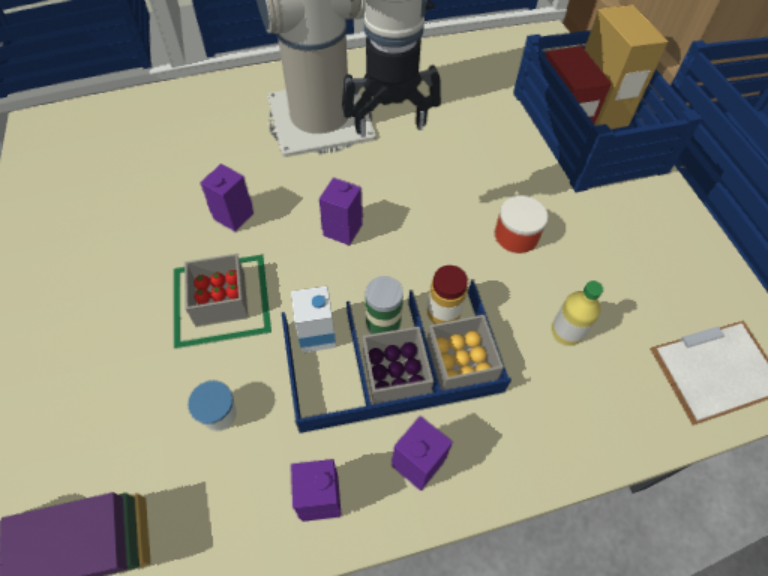

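View pics/t11.png

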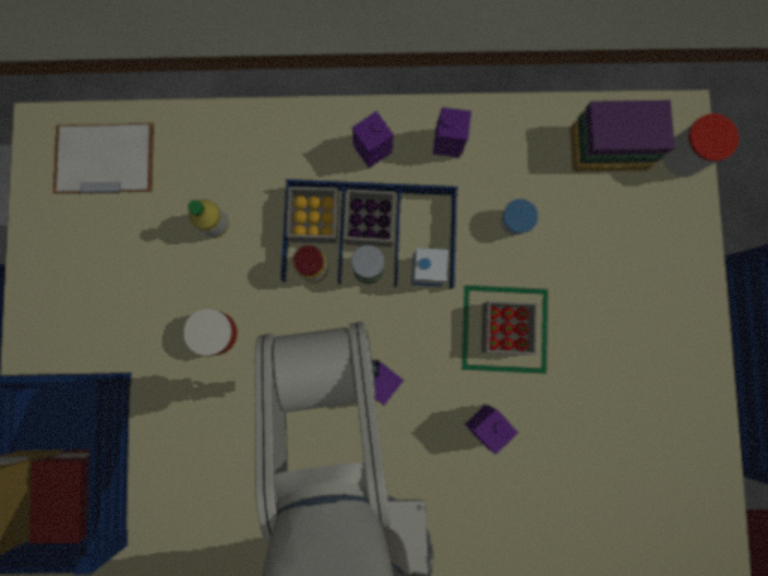

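In both pictures the tray stands inside the outline (scene 216,290) and the carton is back in its lane (313,318). Everything else is where it started, and the arm is clear, so I hand in.

```bash
python3 -c "
from workcell import robot
print(robot.finish_job())"
```

```text
the job is handed in; nothing more can be done
None
```

The job is done and handed in at about 20 s of the 72 s allowed; `finish_job` reports no verdict.

**What I did:** I moved the white carton aside, pinched the tomato tray's front wall, and slid the tray out of its lane and across to the outline. I never raised the tray. Then I put the carton back in front of the lane and moved the arm clear.

**Last checks, scene and top views:**

| Item | Result |
|---|---|
| Tomato tray | within about 1 mm of the outline centre and 0.3° of its direction |
| Carton | within about 0.5 mm of its start, turned about 1–1.5° from the rack |
| Can and jar | within about 1 mm of their starts |
| Other trays, tin, bottle, tub, purple cartons | look unmoved by eye; I did not measure them |

**What did not fit:**
- The first set-down of the carton, at the parking spot, peaked at about 89 N on the wrist, under the 120 N limit. I made the second set-down slowly, with only a few newtons.
- The two cameras disagree with each other by about 2–3 mm in x, roughly the stated calibration error and inside the tolerances.

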